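# Show a colour strip to the bench magnifier

### The arm

A 7-joint arm with a two-finger parallel gripper is mounted at the origin on the work surface. World frame = base frame: x ahead of the robot, y to its left, z up, the work surface at z = 0. Lengths are in m, angles in rad, forces in N, time in s.
With the tool pointing down it reaches from about 0.425 to 0.95 m from the base axis. Payload 16.7 kg.
Tool frame: the origin (TCP) lies at the very end of the fingers, on their centre line; the grasp point (between the pads) lies 19 mm behind it; z points along the fingers, y is the line along which they close (so a half turn about z gives the same grasp; the last joint's range is limited). The gripper opens to 94 mm and grips with 3 to 60 N. Pads are 16 mm wide; open, the fingers measure 119 mm over their backs; the gripper's body (75 mm by 177 mm) begins 78 mm behind the grasp point.
Start: joints at [1.167, 0.426, 0.074, 1.606, -0.034, 1.111, -0.067], TCP at [0.17, -0.653, 0.205] pointing down, gripper open.
Joint ranges: [-2.85, 2.85], [-0.5, 2.14], [-1.23, 1.37], [0.21, 2.46], [-1.02, 4.16], [0.16, 2.05], [-2.73, 2.73]. Speed limits (rad/s): [1.89, 1.89, 2.39, 2.39, 3.01, 3.01, 3.01].

### API

Orientations are given as a rotation vector (axis times angle).
In Python, from cell import * gives the robot as it stands.
- The arm moves only by the tool move_arm, never from a script. Its argument "plan" is a list of rows, each an object with "gripper": the finger opening in cm, from 0 to 9.4; "travel": the shift along the tool's x, y, z in cm, a list of three; "roll": the turn about the tool's z in rad. In form: [{"gripper": gripper, "travel": [dx, dy, dz], "roll": roll}, ...]. A call has 1 to 5 rows; each row is the pose to reach, as a shift and turn from the pose commanded when the call began, along the tool's axes at that moment; what a row does not reach only later rows make up. A row lasts 1/8 s, in which the tool goes at most 62.5 mm and 10.7 degrees, less where a joint would pass 70% of its speed; a pose out of reach is approached as far as the arm can. A call with a gripper value outside its range is refused whole. The fingers move at their own pace and stop on an object; "force" is the grip in N (left out, the last holds). Time passes only in rows, so rows that repeat a pose let the fingers close. It gives the time, the measured TCP pose, the force, the opening and the grip force at its end, in the units of the state.
- get_state(): the state, without advancing time (a new reading comes with each control period).
- get_image(name): name is "scene" or "top"; returns the picture (384x512x3 uint8, red, green, blue); there is no depth.
- calibration(name): a dict with "mtx" (3x3 intrinsics, pixels), "view" (4x4, takes a point from world to camera coordinates). Camera axes: x right, y up, looking along -z (the intrinsics and any distortion apply to the point x, -y, -z); pixel columns grow to the right and rows downward; lengths in m; the calibration is good to about 2 mm. A picture is of the moment at which its call begins. calibration takes no time and is no camera call.
- job_done(): hands the job in; it is judged then, once.
The state is a dict: "time_s": time; "joints": joint angles; "dq": joint speeds; "joint_torque": joint torques, N m; "tool_pos": TCP position; "orientation": TCP orientation; "wrist_force": force on the tool from outside, world axes, zero at the start; "wrist_torque": the same for the moment, N m; "grip_width": finger opening in m; "gripper_force": force on a finger pad.
Only numpy, scipy, OpenCV 4.12 (cv2) and the standard library are available. Lean on these libraries where they do the work, as an engineer would, in place of code of your own. Each camera call takes 0.05 s, during which the arm holds its last target. There are 200 camera calls.

### The job

Draw the strip with the orange tab up out of the drying rack, turn it, and hold it raised in front of the bench magnifier for inspection: its four colour cells centred before the lens, facing squarely into it, about 15 cm away. Finish while still holding it there, steady and touching nothing but the gripper. Leave the other strips and everything else on the bench where they are, and keep off the magnifier.

Things in the scene. Friction and masses are not known exactly. Their poses are not given: they have to be found in the camera images.
- strip_orange: The strip to show: rigid white plate 12 mm thick (x), 46 wide (y), 127 tall (z), 50 to 100 g, four recessed colour cells (reds, yellows) in its +x face. The top 28 mm is a solid orange tab, same width and thickness. Pinch it across the width, or across the thickness at the tab. Starts upright in a rack slot. Origin: centre of its foot; x out of the cell face; z towards the tab.
- strip_orange_face (a point): Centre of the orange-tabbed strip's cell face: on its +x surface, 6 mm before its mid plane, 50 mm above its foot. Axes as the strip's.
- lens (a point): Centre of the lens: clear disc 104 mm across in a white ring-light head 168 across, 22 thick, 285 mm above the bench, looking down towards the robot. x: lens axis, out of the back to the viewer's eye, 28 to 43 degrees above level; the strip is held on the -x side. y level; z up along the lens. A strip squarely facing the lens, tab up, has these same axes.
- magnifier: Bench magnifier, fixed, not to be touched: white round foot 170 mm across, 30 high; black gooseneck; white fork of 97 mm radius round the lens on its lower, far side, with knobs out to 111 mm each side, carrying the lens head. Top at about 365 mm. Origin: on the bench straight below the lens centre; x: level, towards the foot, whose centre is at x 170 mm, y 0.
- rack: Drying rack, fixed: wooden block 160 x 76 mm, top 45 mm above the bench, on a board 170 x 86. Three slots along its x at -48, 0, +48 mm, each 15 x 49 mm (1.5 mm clear of a strip all round), 37 deep, floor 8 mm above the bench. Strips stand upright with 90 mm showing, cell faces to the rack's +x. Origin: centre of its underside; z up.
- strip_blue: Strip of the same make with a blue tab, in another slot; stays there. Origin and axes as for the orange one.
- strip_green: Strip of the same make with a green tab, in another slot; stays there. Origin and axes as for the orange one.
- pot: Open black colour pot, 62 mm across, 42 mm high; stays. Origin: centre of its underside.
- pot_lid: Black screw lid lying flat, 68 mm across, 13 mm high; stays. Origin: centre of its underside.
- tub: White lidded tub, 64 mm across, 50 mm high; stays. Origin: centre of its underside.
- amber_jar: Amber glass jar with black cap, 48 mm across, 60 mm high; stays. Origin: centre of its underside.
- brush: Fine paint brush lying flat, about 170 mm long along its x, 8 mm thick; stays. Origin: under its middle.
Things that resemble listed ones, but are neither listed nor needed, are in the scene too. Leave any pink, red or yellow look-alike of the strip_orange alone.

How it is judged:
On the way:
1. the orange-tabbed strip is drawn up clear of the rack, in the gripper (z of strip_orange in the frame of rack above 0.047 m and contact force between the fingers and strip_orange above 1 N and contact force between strip_orange and rack below 0.2 N), for 0.1 s.
At the end, for the whole second after the job is handed in: The gripper alone holds the strip at rest, cell-face centre 110 to 190 mm before the lens and within 30 mm of its axis across and up, face turned to the lens within 15 degrees of square, over 90 mm above the bench; other strips and bench things within 20 mm of their start (x of strip_orange_face in the frame of lens between -0.19 and -0.11 m and y of strip_orange_face in the frame of lens between -0.03 and 0.03 m and z of strip_orange_face in the frame of lens between -0.03 and 0.03 m and angle between the x axis of strip_orange and the x axis of lens, either way round below 0.26 rad and x of lens in the frame of strip_orange above 0.08 m and height (world z) of strip_orange_face above 0.09 m and contact force between the fingers and strip_orange above 1 N and contact force between strip_orange and rack below 0.2 N and contact force between strip_orange and magnifier below 0.2 N and contact force between strip_orange and pot below 0.2 N and contact force between strip_orange and pot_lid below 0.2 N and contact force between strip_orange and tub below 0.2 N and contact force between strip_orange and amber_jar below 0.2 N and contact force between strip_orange and brush below 0.2 N and contact force between strip_orange and strip_blue below 0.2 N and contact force between strip_orange and strip_green below 0.2 N and linear speed of strip_orange below 0.02 m/s and angular speed of strip_orange below 0.15 rad/s and distance of each of strip_blue, strip_green, pot, pot_lid, tub, amber_jar, brush from where it was at the start of the episode below 0.02 m); the arm keeps its last pose, push and grip.
It fails at once if the magnifier is touched (contact force between any of the arm, the fingers, strip_orange and magnifier above 1 N).
It fails at once if another strip or a thing on the bench is moved or a strip is pulled over (distance of any of strip_blue, strip_green, pot, pot_lid, tub, amber_jar, brush from where it was at the start of the episode above 0.02 m or angle between any of strip_blue, strip_green's own z axis and vertical above 0.25 rad).
It also fails if it takes over 32 s, if anything falls off the work surface, if the arm or the gripper's body presses on something with over 40 N, if the wrist force passes 120 N, or if a joint passes its speed limit or range.

## Working session

There is one attempt and no reset: what is moved stays moved. The work goes in short steps, Python scripts to look and compute and a tool call to move; the robot and the scene stay as the last step left them, time stands still between calls to the robot, and variables do not carry over. Pictures are saved under pics/ and viewed, at most 10 in all, crops included, and the job is handed in when it is done.

Besides the shell and the picture viewer there is one more tool, called after ">>>" as name(argument=value, ...), one argument or row to a line, values as JSON. move_arm: Moves the arm, as the interface text tells. Its arguments: {"type":"object","properties":{"plan":{"type":"array","items":{"type":"object","properties":{"gripper":{"type":"number"},"travel":{"type":"array","items":{"type":"number"}},"roll":{"type":"number"}}}},"force":{"type":"number"}},"required":["plan"]}

```bash
mkdir -p pics; ls; python3 - <<'E'
from cell import *
import cv2
for n in("scene","top"):
    im=get_image(n); cv2.imwrite(f"pics/{n}0.png",im[:,:,::-1]); c=calibration(n); print(n,c)
s=get_state(); print(s["tool_pos"],s["orientation"],s["grip_width"],s["time_s"])
E
```

```text
pics
scene {'mtx': array([[472.32499759,   0.        , 253.99210392],
       [  0.        , 472.32499759, 189.05111164],
       [  0.        ,   0.        ,   1.        ]]), 'view': array([[-0.08817622,  0.99589828,  0.02028715,  0.05649116],
       [-0.57518705, -0.06753351,  0.81522947,  0.15899823],
       [ 0.81325569,  0.06021495,  0.57878264, -1.79473018],
       [ 0.        ,  0.        ,  0.        ,  1.        ]])}
top {'mtx': array([[374.97273585,   0.        , 259.41141115],
       [  0.        , 374.97273585, 194.21846313],
       [  0.        ,   0.        ,   1.        ]]), 'view': array([[ 0.01628816, -0.99979071, -0.01237842, -0.02683641],
       [ 0.99701845,  0.01530662,  0.07563009, -0.55514452],
       [-0.07542479, -0.01357339,  0.99705911, -1.31179625],
       [ 0.        ,  0.        ,  0.        ,  1.        ]])}
[ 0.17002187 -0.6528358   0.20486151] [-3.11503283e+00 -3.98937929e-01  3.32100278e-04] 0.09410565752774086 0.1
```

View pics/scene0.png

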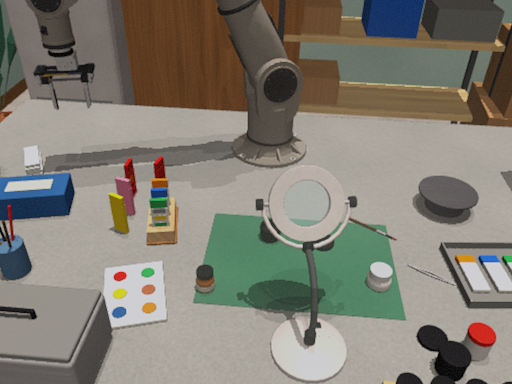

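View pics/top0.png

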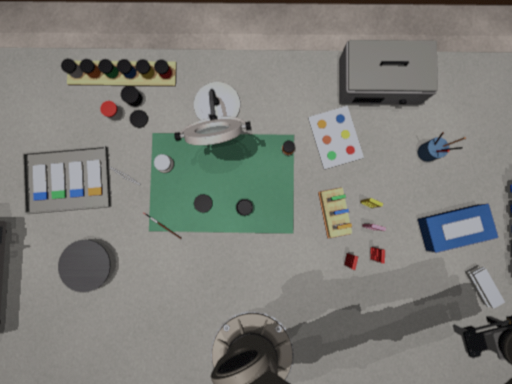

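The scene picture shows the rack at (162,215) with orange, blue and green tabs at about (160,183), (160,193) and (160,203). Single look-alikes stand outside it: red (130,175) and (160,165), pink (125,195), yellow (120,213). In the top picture the rack is at (336,212), the magnifier foot at (217,103) and the lens head at (213,130). The strip with the orange tab in the rack slot nearest the robot fits the description. I'll confirm it in an enlarged crop.

```bash
python3 - <<'E'
import cv2,numpy as np
a=cv2.imread("pics/scene0.png")[150:250,100:200]; b=cv2.imread("pics/top0.png")[180:270,310:400]
c=cv2.imread("pics/scene0.png")[155:385,230:380]
f=lambda i,w,h:cv2.resize(i,(w,h),interpolation=cv2.INTER_CUBIC)
cv2.imwrite("pics/crop.png",np.hstack([f(a,400,400),f(b,400,400)]))
t=cv2.imread("pics/top0.png")[75:165,165:265]
cv2.imwrite("pics/mag.png",np.hstack([f(c,391,600),f(t,400,360+240)]))
E
```

```text
(no output)
```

View pics/crop.png

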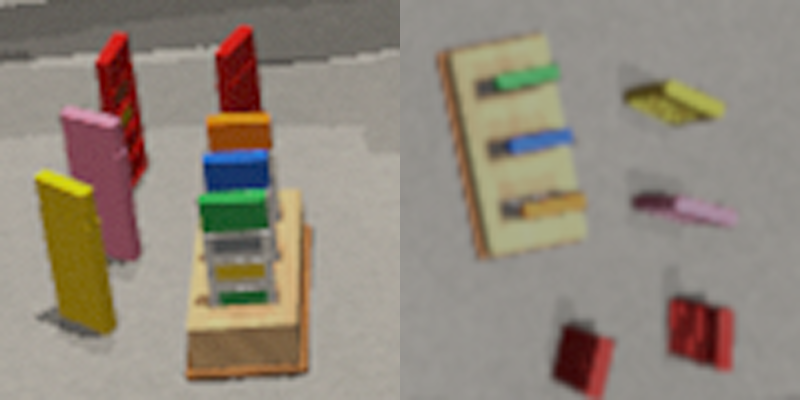

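View pics/mag.png

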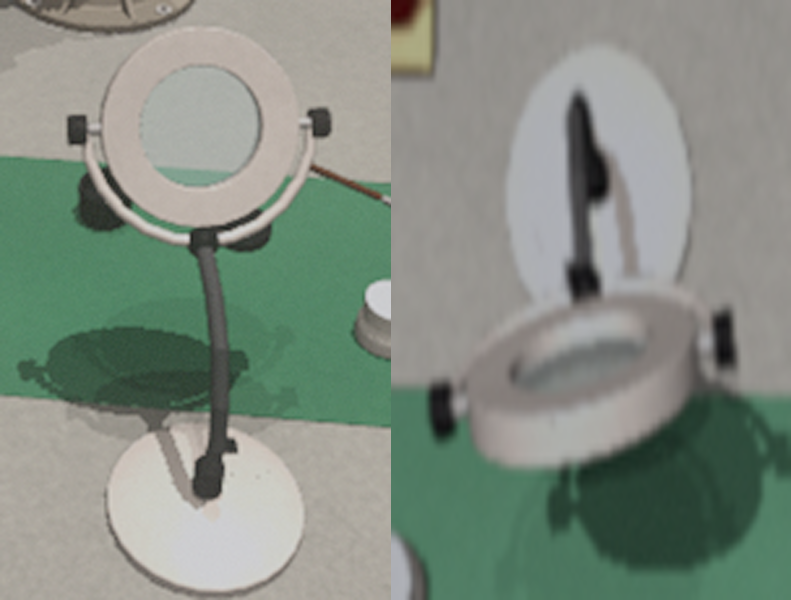

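The crop confirms it. The orange-tabbed white strip is in the rack slot nearest the robot, ahead of blue and green. The red, pink and yellow ones are free-standing slabs that are not in the rack. In the lens crop the knobs are clearly visible in both views, at about scene (260,205) and (352,202), top (175,136) and (248,126). I'll measure those next.

```bash
cat > h.py <<'E'
import numpy as np,cv2
from cell import *
C={n:calibration(n) for n in("scene","top")}
I={n:cv2.imread(f"pics/{n}0.png") for n in C}
def ray(n,p):
    V=C[n]["view"];R=V[:3,:3];o=-R.T@V[:3,3]
    d=np.linalg.inv(C[n]["mtx"])@[p[0],p[1],1]
    d=R.T@(d*[1,-1,-1]);return o,d/np.linalg.norm(d)
def plane(n,p,z):
    o,d=ray(n,p);return o+d*(z-o[2])/d[2]
def proj(n,X):
    V=C[n]["view"];c=V[:3,:3]@X+V[:3,3];q=C[n]["mtx"]@(c*[1,-1,-1]);return q[:2]/q[2]
def tri(a,b):
    o1,d1=ray("scene",a);o2,d2=ray("top",b)
    k=np.linalg.lstsq(np.c_[d1,-d2],o2-o1,rcond=None)[0]
    p,q=o1+k[0]*d1,o2+k[1]*d2;return (p+q)/2,np.linalg.norm(p-q)
def blob(n,box,f):
    x0,y0,x1,y1=box;c=I[n][y0:y1,x0:x1];h=cv2.cvtColor(c,cv2.COLOR_BGR2HSV).astype(int)
    m=f(h[...,0],h[...,1],h[...,2]).astype(np.uint8)
    k,l,s,ce=cv2.connectedComponentsWithStats(m);i=1+np.argmax(s[1:,4])
    return ce[i]+[x0,y0],s[i,:]+np.array([x0,y0,0,0,0]),(l==i).astype(np.uint8)
E
python3 - <<'E'
from h import *
dark=lambda h,s,v:v<75
K=[]
for a,b in(((254,196,265,214),(172,130,182,142)),((345,195,358,209),(243,119,253,133))):
    A,sa,_=blob("scene",a,dark);B,sb,_=blob("top",b,dark);X,e=tri(A,B);K.append(X);print("knob",A,sa,B,sb,X.round(4),round(e,4))
print("mid",(K[0]+K[1])/2,np.linalg.norm(K[0]-K[1]))
m=(K[0]+K[1])/2; y=K[0]-K[1]; print("axis",y)
foot,s,mm=blob("top",(190,75,245,150),lambda h,s,v:(v>165)&(s<40)); print("footblob",foot,s)
# tabs
for nm,f,a,b in(("orange",lambda h,s,v:(h>8)&(h<18)&(s>150)&(v>150),(148,174,172,190),(330,215,360,235)),
 ("blue",lambda h,s,v:(h>100)&(h<125)&(s>120),(148,184,172,202),(325,203,360,222)),
 ("green",lambda h,s,v:(h>50)&(h<85)&(s>120),(148,194,172,212),(325,190,360,206))):
    A,sa,ma=blob("scene",a,f);B,sb,mb=blob("top",b,f);
    ct=cv2.findContours(mb,0,2)[0];r=cv2.minAreaRect(max(ct,key=len))
    print(nm,A,sa,B,sb,"rect",r,"xyz",tri(A,B), plane("top",B,.13))
# rack wood in top
B,sb,mb=blob("top",(310,180,365,245),lambda h,s,v:(h>15)&(h<32)&(s>50)&(v>150))
mb=cv2.morphologyEx(mb,cv2.MORPH_CLOSE,np.ones((9,9)))
r=cv2.minAreaRect(max(cv2.findContours(mb,0,2)[0],key=len));q=cv2.boxPoints(r)+[310,180]
P=np.array([plane("top",p,.045) for p in q]);print("rack",P.round(4),"c",P.mean(0),np.linalg.norm(P-np.roll(P,1,0),axis=1))
E
```

```text
knob [259.11111111 204.08333333] [256 199   7  11  72] [177.11363636 136.43181818] [174 133   7   8  44] [0.7115 0.112  0.3009] 0.2046
knob [352.3968254  201.49206349] [348 197   9  10  63] [247.82857143 125.62857143] [246 122   5   8  35] [0.7404 0.1116 0.3135] 0.1973
mid [0.72593539 0.11184736 0.30720641] 0.03148386142745968
axis [-0.02883313  0.00039696 -0.01263831]
footblob [216.21496212 101.02083333] [ 194   82   46   42 1056]
orange [164. 178.] [162 178   5   1   5] [347. 224.] [347 224   1   1   1] rect ((17.0, 9.0), (0.0, 0.0), 0.0) xyz (array([ 0.45340008, -0.2907919 ,  0.14189215]), np.float64(0.0215107543775838)) [ 0.45503672 -0.30429076  0.13      ]
blue [158.67375887 192.06382979] [151 188  16  10 141] [340.45454545 211.39393939] [334 210  14   4  33] rect ((15.461539268493652, 8.307692527770996), (2.3533935546875, 13.335897445678711), 78.69007110595703) xyz (array([ 0.49588139, -0.28583685,  0.12056293]), np.float64(0.00147024887823796)) [ 0.4954396 -0.2831859  0.13     ]
green [157.90849673 201.97385621] [150 197  17  11 153] [337.63157895 197.15789474] [332 196  13   4  19] rect ((12.923076629638672, 7.115384578704834), (1.3728128671646118, 12.355316162109375), 78.69007110595703) xyz (array([ 0.54229346, -0.27628522,  0.12097767]), np.float64(0.000982446512787205)) [ 0.5415636  -0.27403197  0.13      ]
rack [[ 0.5669 -0.2334  0.045 ]
 [ 0.5842 -0.311   0.045 ]
 [ 0.4239 -0.3439  0.045 ]
 [ 0.4068 -0.2671  0.045 ]] c [ 0.49544815 -0.28886712  0.045     ] [0.16365653 0.07947556 0.16369953 0.0787124 ]
```

```bash
python3 - <<'E'
from h import *
dark=lambda h,s,v:v<75
S=[blob("scene",b,dark)[0] for b in((254,196,265,214),(345,195,358,209))]
T=[blob("top",b,dark)[0] for b in((243,119,253,133),(172,130,182,142))]
K=[tri(a,b) for a,b in zip(S,T)];print(K)
L=(K[0][0]+K[1][0])/2;y=K[1][0]-K[0][0];print("lens",L,"sep",np.linalg.norm(y));y/=np.linalg.norm(y);yh=y.copy();yh[2]=0;yh/=np.linalg.norm(yh)
xh=np.array([yh[1],-yh[0],0]);print("xh",xh,"yaw deg",np.degrees(np.arctan2(xh[1],xh[0])))
ct,s,mm=blob("top",(190,75,245,128),lambda h,s,v:(v>150)&(s<60))
F=L+.17*xh;F[2]=.03;print("foot expected px",proj("top",F),proj("scene",F))
def top_z(rows):pass
for th in range(28,45,3):
    t=np.radians(th);x=np.cos(t)*xh+[0,0,np.sin(t)];z=-np.sin(t)*xh+[0,0,np.cos(t)]
    print(th,"top: nearrim",proj("top",L-.011*x+.084*z).round(1),"backtop",proj("top",L+.011*x+.084*z).round(1),"backbot",proj("top",L+.011*x-.084*z).round(1),"innertop",proj("top",L+.011*x+.052*z).round(1),"innerbot",proj("top",L+.011*x-.052*z).round(1),"scene fork",proj("scene",L-.097*z).round(1),proj("top",L-.097*z).round(1))
for n,b,f in(("scene",(148,172,172,192),lambda h,s,v:(h<20)&(s>130)),("top",(330,215,360,235),lambda h,s,v:(h<20)&(s>110)&(v>100))):
    print(n,blob(n,b,f)[:2])
c=cv2.cvtColor(I["top"],cv2.COLOR_BGR2HSV)[222:232,333:356];print(c[...,0]);print(c[...,1])
g=cv2.cvtColor(I["top"],cv2.COLOR_BGR2GRAY);print("col214",list(enumerate(g[105:150,214],105)))
t=lambda X:[proj("top",np.array(X)),proj("scene",np.array(X))]
print("orange top exp",t([.4484,-.2987,.135]),t([.448,-.294,.135]))
E
```

```text
[(array([0.73405596, 0.01441942, 0.28376067]), np.float64(0.0013801041597944596)), (array([0.69973235, 0.21909024, 0.28296218]), np.float64(0.000464714401760246))]
lens [0.71689415 0.11675483 0.28336142] sep 0.2075304588862068
xh [0.98622792 0.16539191 0.        ] yaw deg 9.52000192300921
foot expected px [215.64380183 102.24789793] [309.53107074 339.8997015 ]
28 top: nearrim [211.7 142.5] backtop [210.1 134.6] backbot [213.4 121. ] innertop [210.8 131.7] innerbot [212.9 123.3] scene fork [306.5 245.7] [214.3 123.5]
31 top: nearrim [212. 144.] backtop [210.4 136.3] backbot [213.2 119.6] innertop [211.  132.7] innerbot [212.7 122.5] scene fork [306.9 246.2] [214. 122.]
34 top: nearrim [212.3 145.4] backtop [210.7 137.9] backbot [212.9 118.3] innertop [211.2 133.7] innerbot [212.5 121.6] scene fork [307.4 246.6] [213.7 120.4]
37 top: nearrim [212.6 146.8] backtop [211.  139.5] backbot [212.6 117. ] innertop [211.4 134.7] innerbot [212.3 120.8] scene fork [307.8 246.9] [213.4 118.8]
40 top: nearrim [212.9 148.2] backtop [211.4 141. ] backbot [212.3 115.7] innertop [211.6 135.7] innerbot
[... 2490 characters left out ...]
.uint8(165)), (126, np.uint8(147)), (127, np.uint8(118)), (128, np.uint8(111)), (129, np.uint8(116)), (130, np.uint8(125)), (131, np.uint8(130)), (132, np.uint8(129)), (133, np.uint8(125)), (134, np.uint8(128)), (135, np.uint8(148)), (136, np.uint8(170)), (137, np.uint8(174)), (138, np.uint8(173)), (139, np.uint8(172)), (140, np.uint8(172)), (141, np.uint8(172)), (142, np.uint8(163)), (143, np.uint8(132)), (144, np.uint8(75)), (145, np.uint8(43)), (146, np.uint8(43)), (147, np.uint8(49)), (148, np.uint8(56)), (149, np.uint8(59))]
orange top exp [array([345.60323952, 226.04514135]), array([158.21701944, 178.25503915])] [array([344.13898556, 226.14580122]), array([159.84592318, 178.28548239])]
```

Measured results:

- **Rack:** centre (0.495, -0.289), yaw about 11.8°. The outline measures 163 x 79 mm, which fits.
- **Orange strip:** about (0.4484, -0.2955), facing world +x.
- **Lens:** (0.717, 0.117, 0.283), where 0.285 is expected. Yaw 9.5°, tilt about 30–37°. The predicted foot pixel matches the picture.

The moves keep the tool vertical, so the strip has to be tilted inside the grip. I'll pinch it across the width near its middle, lift until about 6 mm is left in the slot, then pivot it on the slot edge with a light grip.

>>> move_arm(
  plan=[
    {"gripper":6.6,"travel":[36,-27.6,0],"roll":0.049},
    {"gripper":6.6,"travel":[36,-27.6,0],"roll":0.049},
    {"gripper":6.6,"travel":[36,-27.6,0],"roll":0.049},
    {"gripper":6.6,"travel":[36,-27.6,0],"roll":0.049},
    {"gripper":6.6,"travel":[36,-27.6,0],"roll":0.049},
  ],
  force=10,
)

```text
time_s: 0.72
tool_pos: [0.3631, -0.4049, 0.2054]
orientation: [-3.125, -0.323, 0.0]
wrist_force: [0.9, 0.1, -0.3]
grip_width: 0.0661
gripper_force: 0.0
```

>>> move_arm(
  plan=[
    {"gripper":6.6,"travel":[10.6,-9.0,0],"roll":0},
    {"gripper":6.6,"travel":[10.6,-9.0,0],"roll":0},
    {"gripper":6.6,"travel":[10.6,-9.0,0],"roll":0},
    {"gripper":6.6,"travel":[10.6,-9.0,0],"roll":0},
    {"gripper":6.6,"travel":[10.6,-9.0,0],"roll":0},
  ],
)

```text
time_s: 1.35
tool_pos: [0.4464, -0.2985, 0.2053]
orientation: [3.125, 0.319, -0.001]
wrist_force: [-0.4, -0.9, -0.4]
grip_width: 0.0661
gripper_force: 0.0
```

```bash
python3 - <<'E'
from h import *
s=get_state();p=s["tool_pos"];print(p,s["orientation"])
d=np.array([.4484,-.2955])-p[:2];a=np.radians(11.8);print(d@[np.cos(a),np.sin(a)],d@[np.sin(a),-np.cos(a)])
im=get_image("scene");cv2.imwrite("pics/s1.png",cv2.resize(im[60:260,80:260,::-1],(630,600),1,interpolation=cv2.INTER_CUBIC) if 0 else cv2.resize(im[60:250,70:260,::-1],(600,600),interpolation=cv2.INTER_CUBIC))
im=get_image("top");cv2.imwrite("pics/t1f.png",im[:,:,::-1])
E
```

```text
[ 0.446403   -0.29845369  0.20531753] [ 3.12520154e+00  3.19181107e-01 -1.01498639e-03]
0.002558819886409962 -0.0024828900380960716
```

View pics/s1.png

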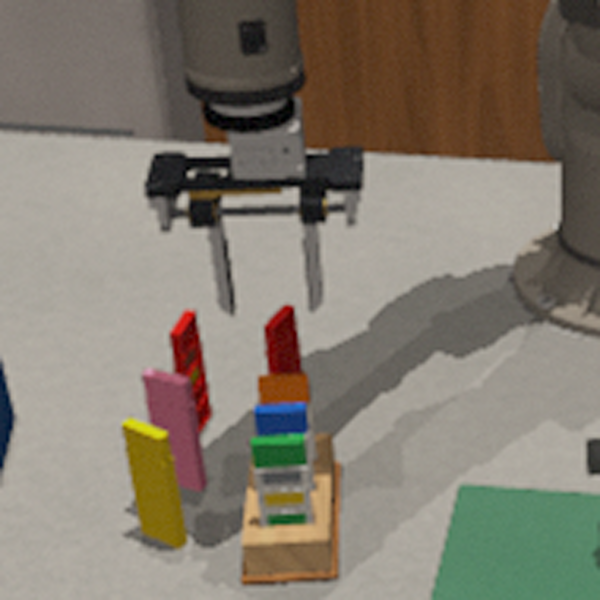

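The crop shows the open fingers at (228,310) and (315,310), above and straddling the orange tab at (283,388). The slabs beside the rack are no taller than the strips. Descending.

>>> move_arm(
  plan=[
    {"gripper":6.6,"travel":[0.2,-0.2,2],"roll":0},
    {"gripper":6.6,"travel":[0.2,-0.2,6],"roll":0},
    {"gripper":6.6,"travel":[0.2,-0.2,10],"roll":0},
    {"gripper":6.6,"travel":[0.2,-0.2,13.6],"roll":0},
    {"gripper":6.6,"travel":[0.2,-0.2,13.6],"roll":0},
  ],
)

```text
time_s: 2.08
tool_pos: [0.4471, -0.2946, 0.0676]
orientation: [-3.123, -0.32, 0.006]
wrist_force: [-0.1, 0.6, 0.6]
grip_width: 0.0659
gripper_force: 0.0
```

>>> move_arm(
  plan=[
    {"gripper":4.2,"travel":[0,0,0],"roll":0},
    {"gripper":4.2,"travel":[0,0,0],"roll":0},
    {"gripper":4.2,"travel":[0,0,0],"roll":0},
    {"gripper":4.2,"travel":[0,0,0],"roll":0},
  ],
  force=10,
)

```text
time_s: 2.58
tool_pos: [0.4498, -0.2951, 0.0708]
orientation: [3.124, 0.322, 0.003]
wrist_force: [-1.5, 0.4, 9.2]
grip_width: 0.0463
gripper_force: 10.0
```

>>> move_arm(
  plan=[
    {"gripper":4.2,"travel":[0,0,-1],"roll":0},
    {"gripper":4.2,"travel":[0,0,-2],"roll":0},
    {"gripper":4.2,"travel":[0,0,-3.0],"roll":0},
    {"gripper":4.2,"travel":[0,0,-3.0],"roll":0},
    {"gripper":4.2,"travel":[0,0,-3.0],"roll":0},
  ],
)

```text
time_s: 3.2
tool_pos: [0.449, -0.2945, 0.0994]
orientation: [-3.125, -0.323, 0.0]
wrist_force: [0.3, -1.1, -0.3]
grip_width: 0.046
gripper_force: 10.0
```

```bash
python3 - <<'E'
from h import *
s=get_state();print(s["tool_pos"],s["orientation"],s["wrist_force"],s["grip_width"],s["gripper_force"])
im=get_image("scene");cv2.imwrite("pics/s2.png",cv2.resize(im[110:250,90:230,::-1],(600,600),interpolation=cv2.INTER_CUBIC))
E
```

```text
[ 0.44902961 -0.29453324  0.09941064] [-3.12494102e+00 -3.22648399e-01  5.57564973e-05] [ 0.27995754 -1.08630175 -0.32842637] 0.04603456378539889 10.000023040920496
```

View pics/s2.png

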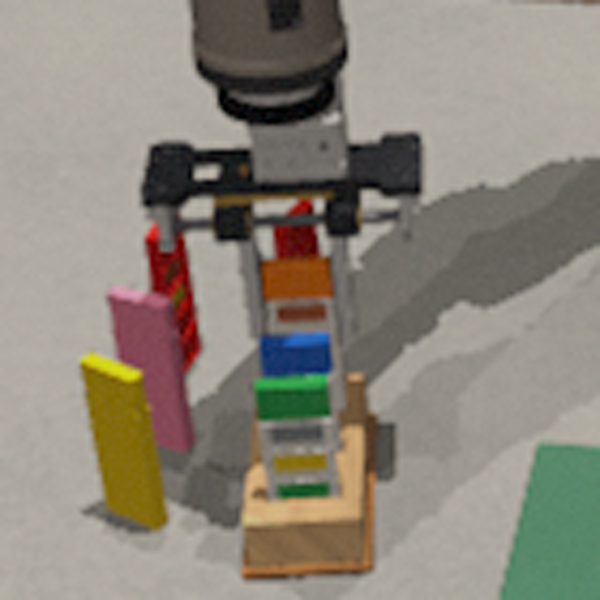

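The crop shows the orange strip drawn up between the fingers, with its tab at (298,280). Blue and green are undisturbed. About 7 mm should remain in the slot, so I'll swing back on an arc to tilt it on the slot edge.

>>> move_arm(
  plan=[
    {"gripper":4.2,"travel":[-1.1,0,0],"roll":0},
    {"gripper":4.2,"travel":[-2.25,0,0.15],"roll":0},
    {"gripper":4.2,"travel":[-3.25,0,0.45],"roll":0},
    {"gripper":4.2,"travel":[-4.3,0,0.9],"roll":0},
    {"gripper":4.2,"travel":[-4.3,0,0.9],"roll":0},
  ],
)

```text
time_s: 3.88
tool_pos: [0.4054, -0.3036, 0.09]
orientation: [-3.125, -0.321, 0.002]
wrist_force: [-1.9, -0.6, 1.3]
grip_width: 0.0457
gripper_force: 10.0
```

```bash
python3 - <<'E'
from h import *
s=get_state();print(s["tool_pos"],s["orientation"],s["wrist_force"],s["grip_width"],s["gripper_force"])
f=lambda i:cv2.resize(i[:,:,::-1],(400,400),interpolation=cv2.INTER_CUBIC)
a=get_image("scene");b=get_image("top")
cv2.imwrite("pics/s3.png",np.hstack([f(a[120:240,100:220]),f(b[180:280,300:400])]))
E
```

```text
[ 0.40540816 -0.30362259  0.08999498] [-3.12461362e+00 -3.20665865e-01  2.44164410e-03] [-1.87672947 -0.60800194  1.32845891] 0.045691115979829985 9.999939822591841
```

View pics/s3.png

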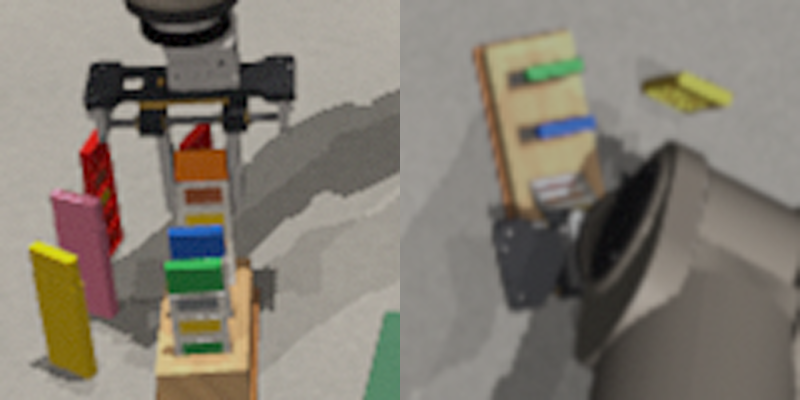

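The strip is now leaning back: its cell face shows from above at the slot, at crop (555,190), and the tab has moved toward the robot. Next I'll firm up the grip and lift clear.

>>> move_arm(
  plan=[
    {"gripper":4.2,"travel":[0,0,0],"roll":0},
    {"gripper":4.2,"travel":[0,0,0],"roll":0},
    {"gripper":4.2,"travel":[0,0,-3],"roll":0},
    {"gripper":4.2,"travel":[0,0,-8],"roll":0},
    {"gripper":4.2,"travel":[0,0,-12],"roll":0},
  ],
  force=30,
)

```text
time_s: 4.6
tool_pos: [0.4078, -0.303, 0.2123]
orientation: [3.125, 0.324, 0.002]
wrist_force: [0.0, -0.3, -1.1]
grip_width: 0.0461
gripper_force: 30.0
```

>>> move_arm(
  plan=[
    {"gripper":4.2,"travel":[0,0,-2],"roll":0.04},
    {"gripper":4.2,"travel":[0,0,-2],"roll":0.04},
    {"gripper":4.2,"travel":[0,0,-2],"roll":0.04},
  ],
)

```text
time_s: 4.97
tool_pos: [0.4069, -0.3029, 0.2295]
orientation: [-3.13, -0.262, 0.001]
wrist_force: [0.9, 0.2, -1.6]
grip_width: 0.0458
gripper_force: 30.0
```

```bash
cat > tilt.py <<'E'
from h import *
import sys
s=get_state();p=s["tool_pos"];print(p,s["orientation"],s["wrist_force"],s["grip_width"],s["gripper_force"],s["time_s"])
for n in C:
    I[n]=get_image(n)[:,:,::-1].copy();cv2.imwrite(f"pics/{n}_{sys.argv[1]}.png",I[n])
G=p+[0,0,.019];a=2*np.arctan2(s["orientation"][1],s["orientation"][0]);xh=np.array([np.cos(a),np.sin(a),0])
# foot-to-tab: pinch 82 above foot; tab front face centre & predicted pixels per tilt
q=proj("scene",G).astype(int)
c,st,m=blob("scene",(q[0]-35,q[1]-45,q[0]+35,q[1]+20),lambda h,s,v:(h<18)&(s>130)&(v>70));print("tab",c,st)
for th in(20,26,30,34,38,42):
    t=np.radians(th);x=np.cos(t)*xh+[0,0,np.sin(t)];z=-np.sin(t)*xh+[0,0,np.cos(t)]
    print(th,*[proj(n,G+.006*x+k*z).round(1) for n in C for k in(.031,-.082)],proj("scene",G+.006*x+.017*z).round(1))
E
python3 tilt.py a; python3 - <<'E'
import cv2,numpy as np
a=cv2.imread("pics/scene_a.png")[90:210,90:210];b=cv2.imread("pics/top_a.png")[170:270,300:400]
f=lambda i:cv2.resize(i,(400,400),interpolation=cv2.INTER_CUBIC)
cv2.imwrite("pics/s4.png",np.hstack([f(a),f(b)]))
E
```

```text
[ 0.40689426 -0.30292551  0.22954308] [-3.12994629e+00 -2.61935287e-01  9.83814483e-04] [ 0.9492166   0.1983856  -1.59493767] 0.04575299985876612 29.9999572894545 4.975
tab [154.9047619 127.5      ] [147 123  17  10 168]
20 [155.6 126.2] [158.1 165.5] [358.5 243. ] [347.8 228.8] [155.9 131.1]
26 [155.8 125.8] [157.7 165.8] [358.7 244.1] [347.7 226.4] [156.  130.8]
30 [155.8 125.7] [157.5 165.8] [358.7 244.9] [347.7 224.8] [156.  130.7]
34 [155.9 125.6] [157.2 165.7] [358.8 245.6] [347.7 223.4] [156.1 130.6]
38 [156.  125.6] [157.  165.4] [358.8 246.3] [347.7 222. ] [156.1 130.5]
42 [156.1 125.6] [156.7 165. ] [358.8 246.9] [347.8 220.6] [156.2 130.4]
```

View pics/s4.png

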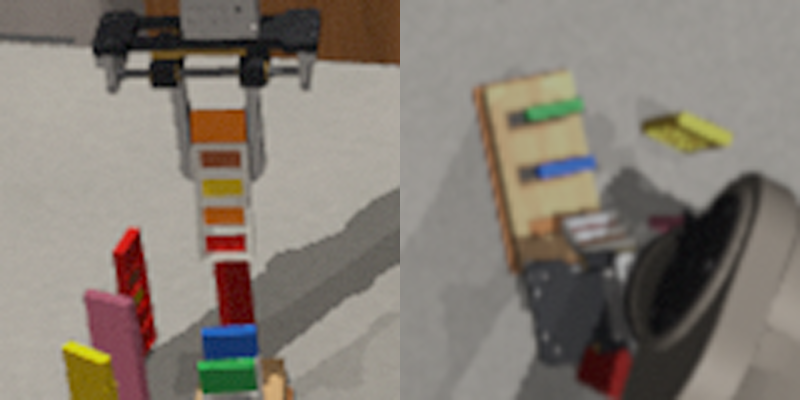

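The strip is out of the rack, gripped and tilted. Its four cells run down the face from crop (220,158) to (225,243). The foot at top pixel (347,223) gives a tilt of about 33–34°, and the pinch is about 86 mm above the foot. Now I'll carry it to the lens.

>>> move_arm(
  plan=[
    {"gripper":4.2,"travel":[2,-3,0],"roll":0},
    {"gripper":4.2,"travel":[4.5,-7,0],"roll":0},
    {"gripper":4.2,"travel":[7,-11,0],"roll":0},
    {"gripper":4.2,"travel":[9.5,-15,0],"roll":0},
    {"gripper":4.2,"travel":[12,-19,0],"roll":0},
  ],
)

```text
time_s: 5.7
tool_pos: [0.4941, -0.0946, 0.2297]
orientation: [-3.13, -0.26, 0.002]
wrist_force: [0.7, -0.1, 0.0]
grip_width: 0.046
gripper_force: 30.0
```

>>> move_arm(
  plan=[
    {"gripper":4.2,"travel":[2.5,-4,0.5],"roll":0},
    {"gripper":4.2,"travel":[5,-8,1],"roll":0},
    {"gripper":4.2,"travel":[7,-12,1.5],"roll":0},
    {"gripper":4.2,"travel":[8.5,-15,2],"roll":0},
    {"gripper":4.2,"travel":[9.5,-16.8,2.3],"roll":0},
  ],
)

```text
time_s: 6.32
tool_pos: [0.5598, 0.0872, 0.2062]
orientation: [-3.13, -0.264, 0.003]
wrist_force: [-0.2, -0.5, -0.8]
grip_width: 0.0458
gripper_force: 30.0
```

>>> move_arm(
  plan=[
    {"gripper":4.2,"travel":[0,0,0],"roll":0},
    {"gripper":4.2,"travel":[0,0,0],"roll":0},
    {"gripper":4.2,"travel":[0,0,0],"roll":0},
    {"gripper":4.2,"travel":[0,0,0],"roll":0},
  ],
)

```text
time_s: 6.82
tool_pos: [0.56, 0.0845, 0.2077]
orientation: [3.131, 0.258, 0.0]
wrist_force: [-0.6, -0.9, -1.1]
grip_width: 0.0458
gripper_force: 30.0
```

```bash
python3 tilt.py b; python3 - <<'E'
import cv2,numpy as np
a=cv2.imread("pics/scene_b.png")[110:290,210:390];b=cv2.imread("pics/top_b.png")[80:240,140:300]
f=lambda i:cv2.resize(i,(400,400),interpolation=cv2.INTER_CUBIC)
cv2.imwrite("pics/s5.png",np.hstack([f(a),f(b)]))
E
```

```text
[0.55998584 0.08447175 0.20766029] [3.13076529e+00 2.58488990e-01 3.76284510e-04] [-0.56853443 -0.88216271 -1.06013397] 0.045784000452313116 29.999950592832363 6.825
tab [285.55555556 168.77777778] [284 168   5   3   9]
20 [292.2 171.5] [291.5 214.1] [223.7 187.7] [225.5 178.9] [292.1 176.9]
26 [292. 171.] [292.1 214.8] [223.9 188.8] [225.1 176.5] [292.  176.5]
30 [291.8 170.7] [292.4 215. ] [224.  189.5] [224.8 174.8] [291.9 176.3]
34 [291.7 170.6] [292.8 215.1] [224.1 190.3] [224.4 173.3] [291.8 176.1]
38 [291.6 170.4] [293.1 215. ] [224.2 191. ] [224.1 171.8] [291.7 175.9]
42 [291.4 170.4] [293.4 214.8] [224.4 191.6] [223.8 170.3] [291.7 175.8]
```

View pics/s5.png

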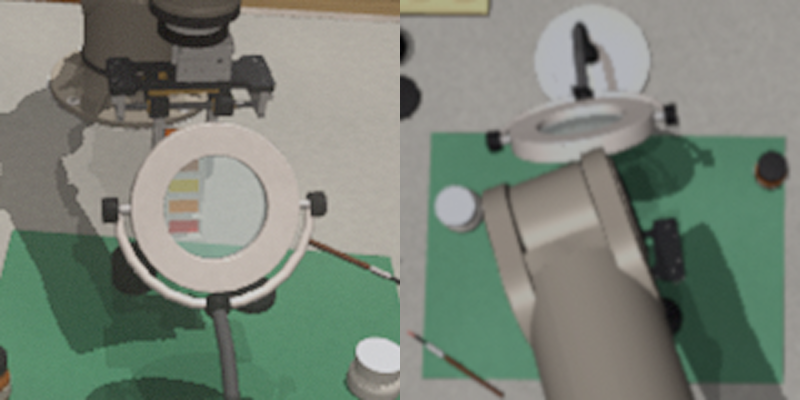

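The cells show through the lens, with their centre at about scene (292.8,200), where the predicted column is 292. The tool is about 7 mm short in x and 6 mm short in y, so I'll nudge it, settle and hand in.

>>> move_arm(
  plan=[
    {"gripper":4.2,"travel":[0.3,-0.3,0.1],"roll":0},
    {"gripper":4.2,"travel":[0.6,-0.6,0.2],"roll":0},
    {"gripper":4.2,"travel":[0.6,-0.6,0.2],"roll":0},
    {"gripper":4.2,"travel":[0.6,-0.6,0.2],"roll":0},
    {"gripper":4.2,"travel":[0.6,-0.6,0.2],"roll":0},
  ],
)

```text
time_s: 7.55
tool_pos: [0.5649, 0.0921, 0.2055]
orientation: [-3.131, -0.26, 0.0]
wrist_force: [-0.4, 0.5, -0.8]
grip_width: 0.0458
gripper_force: 30.0
```

>>> move_arm(
  plan=[
    {"gripper":4.2,"travel":[0,0,0],"roll":0},
    {"gripper":4.2,"travel":[0,0,0],"roll":0},
    {"gripper":4.2,"travel":[0,0,0],"roll":0},
    {"gripper":4.2,"travel":[0,0,0],"roll":0},
  ],
)

```text
time_s: 8.05
tool_pos: [0.5649, 0.0921, 0.2055]
orientation: [-3.131, -0.26, -0.0]
wrist_force: [-0.3, 0.2, -0.7]
grip_width: 0.0457
gripper_force: 30.0
```

```bash
python3 - <<'E'
from h import *
s=get_state();p=s["tool_pos"];print(p,s["orientation"],s["wrist_force"],s["gripper_force"])
a=2*np.arctan2(s["orientation"][1],s["orientation"][0]);xh=np.array([np.cos(a),np.sin(a),0])
def fr(t,h): t=np.radians(t);return np.cos(t)*h+[0,0,np.sin(t)],-np.sin(t)*h+[0,0,np.cos(t)]
x,z=fr(33,xh);F=p+[0,0,.019]+.006*x-.036*z
h=np.array([.9862,.1654,0])
for t in(30,34,38):
    X,Z=fr(t,h);d=F-[.717,.117,.285];print(t,d@X,d@[-h[1],h[0],0],d@Z)
im=get_image("scene");I["scene"]=im[:,:,::-1].copy()
I0=I["scene"]
for nm,f,b in(("red",lambda h,s,v:((h<6)|(h>172))&(s>70),(270,195,310,225)),("yel",lambda h,s,v:(h>20)&(h<32)&(s>60),(270,180,310,210))):
    print(nm,blob("scene",b,f)[:2])
print(proj("scene",F))
print(job_done())
E
```

```text
[0.56494021 0.09212666 0.20553408] [-3.13075117e+00 -2.60012959e-01 -8.23245608e-05] [-0.32553678  0.21601812 -0.65490924] 29.999824431533142
30 -0.15579086897202027 0.0006096233320071545 -0.010963637832846262
34 -0.15617615495985315 0.0006096233320071545 -6.950930109472786e-05
38 -0.15580056641949386 0.0006096233320071545 0.010824957872984639
red (array([295.12765957, 213.53191489]), array([289, 212,  13,   4,  47]))
yel (array([295.5, 195. ]), array([290, 193,  12,   5,  60]))
[295.22002572 199.05773086]
the job is handed in; nothing more can be done
None
```

The job is handed in, no verdict returned: the gripper holds the orange-tabbed strip still, tilted about 33°, its cell face about 156 mm before the lens and, by my measurements, within about 11 mm of its axis.

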